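# Load a tealight into the pot warmer with a cranked lifter

### The job

Load the tealight that lies on the blade of the little cranked lifter into the pot warmer: carry it level on the blade, set the blade down in the channel before the mouth and slide it in gently, by feel, until the tealight is past the sprung wires of the clip and fully home. Draw the lifter out and lay it down on the worktop, clear of the warmer. Keep fingers off the tealight, do not shove the warmer along, and leave the pot and the other things alone.

Things in the scene. Friction and masses are not known exactly. Their poses are not given: they have to be found in the camera images.
- warmer: wooden pot warmer, loose, 1.6 kg; origin at the underside of its base, x points inward from its open mouth, z up. Base x -95 to +60 mm, y +-60, top z 14. Channel y +-13 along the whole base, floor z 12.5. Steel slat grate x -40 to +60, z 63 to 72, on four 8 mm posts at x -32 and +52, y +-52; in front of x -40 the base is open above. It slides on the worktop if pushed with about 9 N or more
- warmer_mouth (a point): middle of the warmer's mouth: on the channel floor under the grate's front edge (warmer x -40, y 0, z 12.5 mm); axes as the warmer's
- lifter_grip (a point): centre of the lifter's wooden handle, where to grip it; x points to the blade, z up; lifter 0.12 kg. Handle straight from x -50 to +65 mm, 16 wide, 14 high, its centre 36 mm above the blade's underside. Behind, a leg runs down to a butt (to x -91) level with the blade's underside: so the lifter stands level by itself on a flat surface. Blade at x +95 to +141
- blade_tip (a point): middle of the front edge of the lifter's blade at its upper face, 141 mm ahead of the grip centre and 32 mm lower; axes as the lifter's. Steel blade, flat, 46 mm long, 20 mm wide, 4 mm thick. An upright heel (16 mm wide, 22 mm high) 45.5 mm behind this point pushes a tealight lying on the blade. A blade pressed hard on the channel floor drags and jams; let it just skim the floor
- tealight_mid (a point): centre of the tealight to load: aluminium cup 38 mm across, 15 mm high, 0.02 kg, loose, 7.5 mm from its underside to this point. It starts on the lifter's blade 2 to 3 mm ahead of the heel. Home in the clip with the blade gone, this point is 23.3 mm above the warmer's underside
- pot: polished lidded pot 85 mm across, 82 mm high, standing loose on the warmer's grate; origin at its underside
- spare_tealight: a spare tealight like the other, standing on the worktop to the left; not to be used; origin at its underside
- matchbox: matchbox 36x53x14 mm on the worktop to the left; origin at its underside
- timer: kitchen timer 63 mm across, 48 mm high on the worktop behind, right; origin at its underside
- clip_track (a point): warmer x +8, y 0, z 23.3 mm. Astride the channel a steel clip is clamped so that a tealight home in it has its centre within 14 mm of this point along x; where is not reported: feel it. Two sprung wires, flared to the mouth, give 3 mm each at a push of 2 to 3 N and close behind it; stiff posts stop it. It then stands on ledges 1.8 mm above the base. Keep the blade's top below z 20 there
Things that resemble listed ones, but are neither listed nor needed, are in the scene too. Of the things shaped like the part that bears lifter_grip, the dark wooden one is meant.

How it is judged:
On the way, in this order (a step that is already met when the one before it is completed fails the run):
1. The tealight is carried on the lifter above the worktop (height (world z) of tealight_mid above 0.03 m and z of tealight_mid in the frame of blade_tip above 0.003 m and distance between tealight_mid and blade_tip below 0.04 m), for 0.3 s.
2. The tealight is in the clip (x of tealight_mid in the frame of warmer above -0.009 m and z of tealight_mid in the frame of warmer below 0.029 m and y of tealight_mid in the frame of warmer between -0.006 and 0.006 m), for 0.2 s.
At the end, for the whole second after the job is handed in: Tealight home in the clip, level (within 3 degrees) on its ledges: within 4 mm of the warmer's midline, centre 22.2 to 26.2 mm above its underside, x -9 to +25 mm. Lifter at rest on the worktop, tip over 0.10 m from the warmer's centre. Warmer moved under 4 mm, pot still on it (x of tealight_mid in the frame of warmer between -0.009 and 0.025 m and y of tealight_mid in the frame of warmer between -0.004 and 0.004 m and z of tealight_mid in the frame of warmer between 0.0222 and 0.0262 m and angle between tealight_mid's own z axis and vertical below 0.05 rad and horizontal distance between blade_tip and warmer above 0.1 m and contact force between lifter and warmer below 0.1 N and height (world z) of lifter_grip below 0.045 m and linear speed of each of lifter, tealight below 0.02 m/s and distance of warmer from where it was at the start of the episode below 0.004 m and horizontal distance between pot and warmer below 0.035 m); the robot touches nothing.
It fails at once if The tealight tips more than 15 degrees (angle between tealight_mid's own z axis and vertical above 0.26 rad).
It fails at once if The fingers touch the tealight (contact force between the fingers and tealight above 0.3 N).
It fails at once if The tealight is forced into the clip with more than 14 N, or the lifter pressed on the warmer with more than 20 N (contact force between tealight and warmer above 14 N or contact force between lifter and warmer above 20 N).
It fails at once if The warmer is shoved more than 4 mm (distance of warmer from where it was at the start of the episode above 0.004 m).
It fails at once if The pot is tipped or moved more than 15 mm, or the spare tealight, matchbox or timer more than 20 mm (angle between pot's own z axis and vertical above 0.2 rad or distance of pot from where it was at the start of the episode above 0.015 m or distance of any of spare_tealight, matchbox, timer from where it was at the start of the episode above 0.02 m).
It also fails if it takes over 64 s, if anything falls off the work surface, if the arm or the gripper's body presses on something with over 40 N, if the wrist force passes 120 N, or if a joint passes its speed limit or range.

### The arm

A 7-joint arm with a two-finger parallel gripper is mounted at the origin on a cart in front of the work surface, level with it; the furniture and walls round the work are solid. World frame = base frame: x ahead of the robot, y to its left, z up, the work surface at z = 0. Lengths are in m, angles in rad, forces in N, time in s.
With the tool pointing down it reaches from about 0.425 to 0.925 m from the base axis. Payload 6.8 kg.
Tool frame: the origin (TCP) lies on the centre line of the jaws, within the pads' length; the fingertips stand 8 mm ahead of it and the grasp point (between the pads) lies 11 mm behind it (bot.tips_ahead is the distance from the TCP to the fingertips, in m); z points along the fingers, y is the line along which they close (so a half turn about z gives the same grasp; the last joint's range is limited). The gripper opens to 85 mm and grips with 20 to 120 N. Pads are 22 mm wide; open, the fingers measure 114 mm over their backs; the gripper's body (76 mm by 85 mm) begins 54 mm behind the grasp point. The pads swing forward as they close: fully open they stand 13 mm farther back than shut.
Start: joints at [1.115, 0.477, 0.022, 1.555, -0.011, 1.109, -0.083], TCP at [0.23, -0.635, 0.239] pointing down, gripper open.
Joint ranges: [-2.96, 2.96], [-0.34, 2.1], [-1.41, 1.46], [0.24, 2.44], [-1.37, 4.51], [0.17, 1.92], [-2.96, 2.96]. Speed limits (rad/s): [2.39, 2.39, 3.14, 3.14, 3.14, 3.14, 3.14].

### API

Orientations are given as a unit quaternion [w, x, y, z].
In Python, from station import bot gives the robot as it stands.
- The arm moves only by the tool send_rows, never from a script. Its argument "deltas" is text: rows parted by semicolons, each of 4 numbers parted by spaces: the shift along the tool's x, y, z in m, then the turn about the tool's z in degrees. In form: x y z spin; .... A call has 1 to 5 rows; each row is the pose to reach, as a shift and turn from the pose commanded when the call began, along the tool's axes at that moment; what a row does not reach only later rows make up. A row lasts 1/10 s, in which the tool goes at most 50 mm and 8.59 degrees, less where a joint would pass 70% of its speed; a pose out of reach is approached as far as the arm can. A call with a gripper value outside its range is refused whole. "claw" is the opening, from 0 (shut) to 1 (fully open), set as the call begins (left out, the last holds). The fingers move at their own pace and stop on an object; "force" is the grip in N (left out, the last holds). Time passes only in rows, so rows that repeat a pose let the fingers close. It gives the time, the measured TCP pose, the force, the opening and the grip force at its end, in the units of the state.
- bot.get_obs(): the state, without advancing time (a new reading comes with each control period).
- bot.read_camera(name): name is "scene" or "top"; returns a dict with "img" (384x512x3 uint8, red, green, blue), "depth" (384x512 float32, m along the optical axis (not along the pixel's ray), 0 where there is no reading), "fx", "fy", "cx", "cy" (pixels), "dist_coeffs" ([k1, k2, p1, p2, k3] as OpenCV has them; the pictures are not rectified), "camera_from_world" (4x4, takes a point from world to camera coordinates). Camera axes: x right, y up, looking along -z (the intrinsics and any distortion apply to the point x, -y, -z); pixel columns grow to the right and rows downward; lengths in m; the calibration is good to about 2 mm. A picture is of the moment at which its call begins.
- bot.hand_in(): hands the job in; it is judged then, once.
Trained networks look in a picture, given as the dict that the camera call returned (one of the last four; its "shot" number tells which), for a name from the list of things; names that differ only in an ending like _2 or _b are one class to them, and where a whole thing is asked for, a point or a joint stands for the part that bears it (a point fixed in the world has none). Each returns a list of dicts, best first, with "confidence" (0 to 1); they miss things now and then, are a little off and sometimes report something else, mostly with a low value. They report only what shows in the picture. A call takes as long as a camera call. They do not tell look-alikes from the thing itself.
- bot.masks_of(picture, query): "mask" (384x512 bool, what is visible of it).
- bot.landmark_of(picture, query): "xyz" ([x, y, z] in m, in world coordinates, good to about 4 mm: a listed point, or the origin of a listed thing).
The state is a dict: "t": time; "q": joint angles; "joint_vel": joint speeds; "joint_torque": joint torques, N m; "eef_pos": TCP position; "tool_rot": TCP orientation; "contact_force": force on the tool from outside, world axes, zero at the start; "torque": the same for the moment, N m; "gripper_width": opening from 0.0 (shut) to 1.0 (fully open); "grasp_force": force on a finger pad.
Only numpy, scipy, OpenCV 4.12 (cv2) and the standard library are available. Lean on these libraries where they do the work, as an engineer would, in place of code of your own. Each camera call takes 0.05 s, during which the arm holds its last target. There are 200 camera calls.

## Working session

There is one attempt and no reset: what is moved stays moved. The work goes in short steps, Python scripts to look and compute and a tool call to move; the robot and the scene stay as the last step left them, time stands still between calls to the robot, and variables do not carry over. Pictures are saved under pics/ and viewed, at most 10 in all, crops included, and the job is handed in when it is done.

Besides the shell and the picture viewer there is one more tool, called after ">>>" in YAML: its name, and indented under it one key for each argument. send_rows: Moves the arm, as the interface text tells. Its arguments: {"type":"object","properties":{"deltas":{"type":"string"},"claw":{"type":"number"},"force":{"type":"number"}},"required":["deltas"]}

```bash
mkdir -p pics; ls; cat > h.py <<'E'
import numpy as np, cv2
from station import bot
def snap(cam,name=None):
    p=bot.read_camera(cam)
    if name: cv2.imwrite(f'pics/{name}.png',cv2.cvtColor(p['img'],cv2.COLOR_RGB2BGR))
    return p
def K(p): return np.array([[p['fx'],0,p['cx']],[0,p['fy'],p['cy']],[0,0,1.]])
def proj(p,X):
    X=np.atleast_2d(X); c=(p['camera_from_world']@np.c_[X,np.ones(len(X))].T)[:3]
    c=(c*np.array([[1],[-1],[-1]])).T
    return cv2.projectPoints(c.reshape(-1,1,3),np.zeros(3),np.zeros(3),K(p),np.array(p['dist_coeffs'],float))[0].reshape(-1,2)
def rays(p,uv):
    n=cv2.undistortPoints(np.array(uv,float).reshape(-1,1,2),K(p),np.array(p['dist_coeffs'],float)).reshape(-1,2)
    T=np.linalg.inv(p['camera_from_world'])
    d=np.c_[n[:,0],-n[:,1],-np.ones(len(n))]@T[:3,:3].T
    return T[:3,3],d   # d scaled so that depth along axis =1
def atz(p,uv,z):
    o,d=rays(p,uv); return o+d*((z-o[2])/d[:,2])[:,None]
def depthpts(p,mask):
    v,u=np.nonzero(mask&(p['depth']>0)); o,d=rays(p,np.c_[u,v]); return o+d*p['depth'][v,u][:,None]
E
python3 - <<'E'
from h import *
o=bot.get_obs(); print(o['eef_pos'],o['tool_rot'],o['t'],bot.tips_ahead)
ims=[]
for c in('scene','top'):
    p=snap(c,c+'0')
    for q in['warmer','warmer_mouth','lifter_grip','blade_tip','tealight_mid','pot','spare_tealight','matchbox','timer','clip_track']:
        for r in bot.landmark_of(p,q)[:3]:
            print(c,q,round(r['confidence'],2),np.round(r['xyz'],3),proj(p,r['xyz']).round()[0])
E
```

```text
pics
[ 0.22986852 -0.63405727  0.23833111] [-8.68440254e-04  9.84914663e-01  1.73038453e-01 -2.16339743e-04] 0.0 0.008
scene warmer 0.76 [ 0.571  0.331 -0.   ] [220. 211.]
scene warmer 0.41 [ 0.512  0.498 -0.002] [161. 256.]
scene warmer_mouth 0.79 [0.556 0.295 0.017] [235. 205.]
scene lifter_grip 0.94 [0.3   0.449 0.038] [226. 314.]
scene lifter_grip 0.58 [0.483 0.032 0.037] [344. 180.]
scene blade_tip 0.94 [0.28  0.313 0.005] [293. 300.]
scene blade_tip 0.78 [0.618 0.061 0.002] [302. 164.]
scene blade_tip 0.6 [0.58  0.337 0.02 ] [215. 204.]
scene tealight_mid 0.64 [0.597 0.055 0.013] [309. 165.]
scene pot 0.7 [0.573 0.344 0.075] [212. 189.]
scene spare_tealight 0.49 [ 0.513  0.501 -0.   ] [160. 256.]
scene matchbox 0.76 [0.588 0.503 0.001] [147. 233.]
scene matchbox 0.28 [0.618 0.062 0.008] [302. 163.]
scene timer 0.88 [ 0.734  0.138 -0.001] [256. 150.]
scene timer 0.49 [0.483 0.035 0.034] [343. 181.]
scene clip_track 0.75 [0.579 0.34  0.02 ] [214. 204.]
scene clip_track 0.19 [ 0.734  0.139 -0.002] [256. 151.]
scene clip_track 0.15 [0.62  0.06  0.005] [302. 163.]
top warmer 0.72 [0.574 0.334 0.003] [240. 168.]
top warmer_mouth 0.81 [0.558 0.292 0.012] [258. 174.]
top warmer_mouth 0.71 [0.585 0.501 0.001] [172. 162.]
top lifter_grip 0.94 [0.299 0.449 0.039] [189. 283.]
top lifter_grip 0.82 [0.484 0.034 0.034] [367. 206.]
top lifter_grip 0.59 [0.561 0.292 0.012] [258. 173.]
top blade_tip 0.86 [0.283 0.313 0.004] [247. 288.]
top blade_tip 0.25 [0.484 0.035 0.035] [367. 206.]
top tealight_mid 0.66 [0.595 0.055 0.013] [356. 160.]
top pot 0.22 [0.576 0.337 0.001] [239. 167.]
top spare_tealight 0.78 [0.513 0.503 0.002] [170. 192.]
top matchbox 0.91 [ 0.591  0.503 -0.001] [171. 160.]
top timer 0.88 [ 0.738  0.134 -0.003] [322. 103.]
top clip_track 0.86 [0.577 0.341 0.02 ] [237. 165.]
```

```bash
python3 - <<'E'
import cv2,numpy as np
a=cv2.imread('pics/scene0.png');b=cv2.imread('pics/top0.png')
cv2.imwrite('pics/s0b.png',cv2.resize(a[100:360,110:420],None,fx=2.3,fy=2.3,interpolation=3))
cv2.imwrite('pics/t0b.png',cv2.resize(b[70:330,130:430],None,fx=2.3,fy=2.3,interpolation=3))
E
```

```text
(no output)
```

View pics/s0b.png

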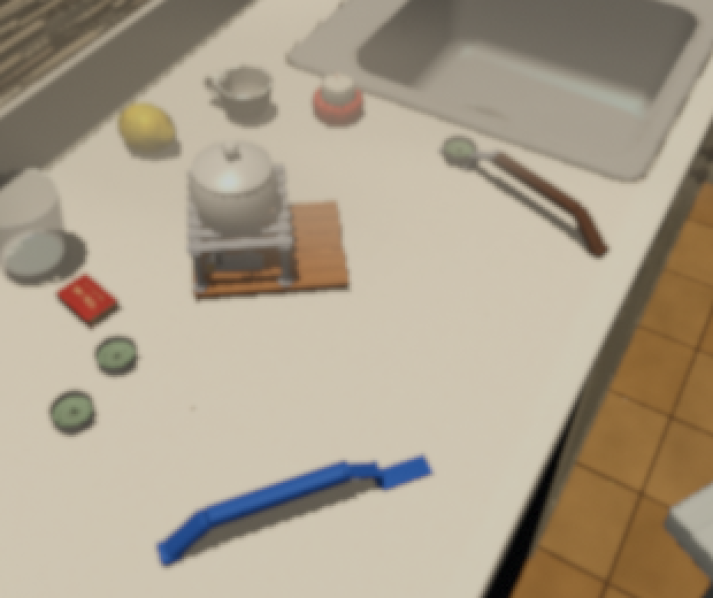

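View pics/t0b.png

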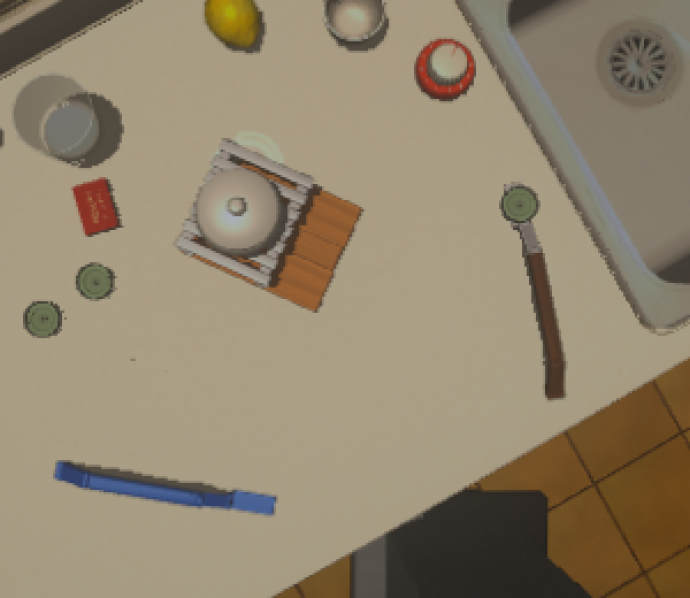

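The dark wooden one is the lifter: top px (367,206), tealight on its blade at (356,160). The blue one at top px (189,283) is a look-alike, bare and painted. The enlarged top crop confirms this: dark handle, steel blade, tealight near the sink. The tealights at (170,192) and (149,208) are spares. The warmer is at (240,168), mouth towards the lower right.

Next I measure the exact poses.

```bash
cat >> h.py <<'E'
def best(p,q,near):
    ms=bot.masks_of(p,q); out=None
    for m in ms:
        v,u=np.nonzero(m['mask'])
        if len(u) and np.hypot(u.mean()-near[0],v.mean()-near[1])<45: return m['mask']
def line2(P):
    c=P.mean(0); w,v=np.linalg.eigh(np.cov(P[:,:2].T)); return c,v[:,1]
E
python3 - <<'E'
from h import *
for cam in('top','scene'):
    p=snap(cam)
    L=[r['xyz'] for r in bot.landmark_of(p,'lifter_grip')]; L=min(L,key=lambda a:abs(a[1]-.03))
    m=best(p,'lifter_grip',proj(p,L)[0])
    if m is not None:
        P=depthpts(p,m); H=P[(P[:,2]>.036)&(P[:,2]<.05)]
        c,v=line2(H); v=v*np.sign(v[0]); s=(H-c)[:,:2]@v; n=(H-c)[:,:2]@[-v[1],v[0]]
        print(cam,'lifter',len(P),len(H),c.round(4),np.degrees(np.arctan2(v[1],v[0])),'ext',s.min(),s.max(),n.min(),n.max(),'ztop',np.median(H[:,2]))
        mid=(c[:2]+v*(np.percentile(s,1)+np.percentile(s,99))/2); print('  mid',mid)
    m=best(p,'tealight_mid',proj(p,[.596,.055,.013])[0])
    if m is not None:
        P=depthpts(p,m); T=P[P[:,2]>.012]; print(' tea',T[:,:2].min(0),T[:,:2].max(0),np.median(T,0), np.percentile(T[:,2],[5,50,95]))
    m=best(p,'warmer',proj(p,[.573,.333,.03])[0])
    if m is not None:
        P=depthpts(p,m); np.save(f'w_{cam}.npy',P); print(' warmer',len(P),np.histogram(P[:,2],np.arange(-.005,.1,.005)))
        for lo,hi in((.01,.018),(.066,.078)):
            B=P[(P[:,2]>lo)&(P[:,2]<hi)]
            r=cv2.minAreaRect((B[:,:2]*1000).astype(np.float32)); print('  rect',lo,len(B),r,cv2.boxPoints(r).round(0).tolist())
E
```

```text
top lifter 511 352 [0.491  0.0356 0.0415] 11.443075209239009 ext -0.06723177025145465 0.060480199176304025 -0.009366073206064085 0.007756479741613721 ztop 0.04158637879939886
  mid [0.4890422  0.03517163]
 tea [0.57962023 0.04059455] [0.61655505 0.07495494] [0.60397723 0.05717075 0.01353551] [0.0120951  0.01353551 0.01895729]
 warmer 2290 (array([  11,   10,  110, 1052,  242,    1,    0,    1,    0,    0,    1,
          0,    0,   12,  302,  533,   12,    0,    0,    0]), array([-0.005,  0.   ,  0.005,  0.01 ,  0.015,  0.02 ,  0.025,  0.03 ,
        0.035,  0.04 ,  0.045,  0.05 ,  0.055,  0.06 ,  0.065,  0.07 ,
        0.075,  0.08 ,  0.085,  0.09 ,  0.095]))
  rect 0.01 1283 ((567.94091796875, 316.7315368652344), (153.89529418945312, 119.24423217773438), 66.31847381591797) [[482.0, 270.0], [592.0, 222.0], [653.0, 363.0], [544.0, 411.0]]
  rect 0.066 836 ((578.9962158203125, 342.3102722167969), (99.61157989501953, 118.78422546386719), 66.3228759765625) [[505.0, 321.0], [613.0, 273.0], [653.0, 364.0], [545.0, 412.0]]
scene lifter 521 273 [0.4797 0.0363 0.0414] 11.962763472314352 ext 
[... 266 characters left out ...]
er 2579 (array([  31,  105,   83, 1165,  348,   52,   42,   16,    8,   14,   13,
         13,    8,    5,  145,  521,    3,    2,    3,    0]), array([-0.005,  0.   ,  0.005,  0.01 ,  0.015,  0.02 ,  0.025,  0.03 ,
        0.035,  0.04 ,  0.045,  0.05 ,  0.055,  0.06 ,  0.065,  0.07 ,
        0.075,  0.08 ,  0.085,  0.09 ,  0.095]))
  rect 0.01 1488 ((563.4227905273438, 314.5782470703125), (153.3604736328125, 122.00320434570312), 65.96398162841797) [[476.0, 269.0], [588.0, 220.0], [650.0, 360.0], [539.0, 409.0]]
  rect 0.066 664 ((574.179443359375, 341.0030822753906), (99.51691436767578, 118.25843811035156), 66.12337493896484) [[500.0, 319.0], [608.0, 272.0], [648.0, 363.0], [540.0, 410.0]]
```

```bash
cat >> h.py <<'E'
def to(x,y,z,yaw,obs=None):
    o=obs or bot.get_obs(); q=o['tool_rot']; w,a,b,c=q
    R=np.array([[1-2*(b*b+c*c),2*(a*b-w*c),2*(a*c+w*b)],[2*(a*b+w*c),1-2*(a*a+c*c),2*(b*c-w*a)],[2*(a*c-w*b),2*(b*c+w*a),1-2*(a*a+b*b)]])
    cy=np.degrees(np.arctan2(R[1,0],R[0,0])); d=R.T@(np.array([x,y,z])-o['eef_pos'])
    print('t',round(o['t'],2),'at',np.round(o['eef_pos'],4),'yaw',round(cy,2),'axisz',R[:,2].round(4),'F',np.round(o['contact_force'],2),'delta mm',(d*1000).round(1),'spin',round(cy-yaw,2))
E
echo
```

>>> send_rows:
  deltas: "0.04 -0.02 0 2; 0.08 -0.05 0 4; 0.12 -0.08 0 6; 0.16 -0.11 0 8; 0.2 -0.14 0 8.2"
  claw: 1

```text
t: 2.1
eef_pos: [0.3713, -0.4331, 0.2396]
tool_rot: [0.0, 0.995, 0.102, 0.0]
contact_force: [0.4, -0.7, -0.1]
gripper_width: 1.001
grasp_force: 0.0
```

```bash
python3 -c "
from h import *
to(.485,.035,.13,11.7)"
```

```text
t 2.1 at [ 0.3713 -0.4331  0.2396] yaw 11.66 axisz [ 5.e-04 -5.e-04 -1.e+00] F [ 0.36 -0.7  -0.13] delta mm [ 205.9 -435.5  109.4] spin -0.04
```

>>> send_rows:
  deltas: "0.022 -0.044 0 0; 0.044 -0.088 0 0; 0.066 -0.132 0 0; 0.088 -0.176 0 0; 0.11 -0.22 0 0"

```text
t: 2.6
eef_pos: [0.4337, -0.1952, 0.2397]
tool_rot: [0.0, 0.995, 0.102, 0.0]
contact_force: [1.2, 0.4, -0.0]
gripper_width: 0.997
grasp_force: 0.0
```

>>> send_rows:
  deltas: "0.02 -0.044 0.01 0; 0.04 -0.088 0.03 0; 0.06 -0.132 0.06 0; 0.08 -0.17 0.09 0; 0.09 -0.2 0.1 0"

```text
t: 3.1
eef_pos: [0.4807, 0.0186, 0.1379]
tool_rot: [-0.0, 0.995, 0.102, -0.0]
contact_force: [1.7, -0.6, 0.4]
gripper_width: 1.0
grasp_force: 0.0
```

```bash
python3 -c "
from h import *
to(.485,.035,.025,11.7)"
```

```text
t 3.1 at [0.4807 0.0186 0.1379] yaw 11.71 axisz [-7.e-04  1.e-04 -1.e+00] F [ 1.69 -0.57  0.42] delta mm [  7.6 -15.2 112.9] spin 0.01
```

>>> send_rows:
  deltas: "0.007 -0.015 0 0; 0.007 -0.015 0.04 0; 0.007 -0.015 0.075 0; 0.007 -0.015 0.09 0; 0.007 -0.015 0.09 0"

```text
t: 3.6
eef_pos: [0.4831, 0.033, 0.0474]
tool_rot: [0.0, 0.995, 0.102, -0.002]
contact_force: [-0.5, 0.5, 0.5]
gripper_width: 0.998
grasp_force: 0.0
```

```bash
python3 -c "
from h import *
to(.485,.035,.025,11.7)"
```

```text
t 3.6 at [0.4831 0.033  0.0474] yaw 11.75 axisz [-4.2e-03 -5.0e-04 -1.0e+00] F [-0.54  0.52  0.52] delta mm [ 2.3 -1.5 22.4] spin 0.05
```

>>> send_rows:
  deltas: "0.002 -0.0015 0.012 0; 0.002 -0.0015 0.0225 0; 0.002 -0.0015 0.0225 0; 0.002 -0.0015 0.0225 0"
  claw: 0.4
  force: 40

```text
t: 4.0
eef_pos: [0.4864, 0.035, 0.027]
tool_rot: [0.0, 0.995, 0.102, 0.0]
contact_force: [-1.0, -0.0, 0.4]
gripper_width: 0.401
grasp_force: 0.0
```

>>> send_rows:
  deltas: "0 0 0 0; 0 0 0 0; 0 0 0 0; 0 0 0 0; 0 0 0 0"
  claw: 0.1

```text
t: 4.5
eef_pos: [0.4867, 0.035, 0.0273]
tool_rot: [0.0, 0.995, 0.102, 0.0]
contact_force: [-0.7, 0.2, 5.7]
gripper_width: 0.181
grasp_force: 42.1
```

>>> send_rows:
  deltas: "0 0 0 0; 0 0 0 0; 0 0 0 0"
  claw: 0

```text
t: 4.8
eef_pos: [0.4867, 0.035, 0.0273]
tool_rot: [0.0, 0.995, 0.102, 0.0]
contact_force: [-1.4, 0.2, 6.4]
gripper_width: 0.175
grasp_force: 42.1
```

```bash
python3 -c "
from h import *
to(.485,.035,.025,11.7)
p=snap('top','t1');a=cv2.imread('pics/t1.png');cv2.imwrite('pics/t1b.png',cv2.resize(a[120:270,310:430],None,fx=4,fy=4,interpolation=3))"
```

```text
t 4.8 at [0.4867 0.035  0.0273] yaw 11.72 axisz [ 9.e-04 -0.e+00 -1.e+00] F [-1.38  0.17  6.36] delta mm [-1.7 -0.3  2.3] spin 0.02
```

View pics/t1b.png

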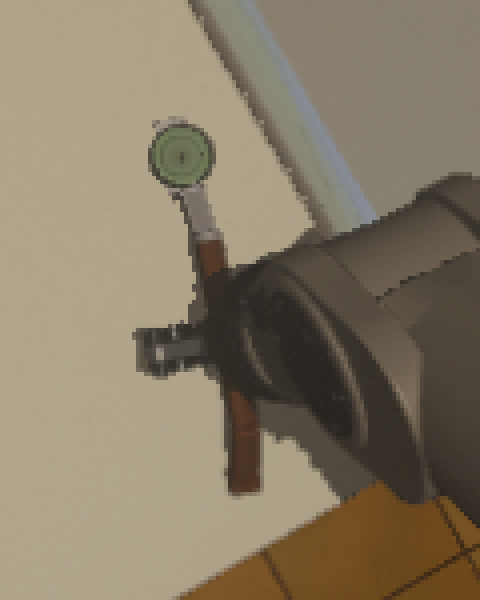

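>>> send_rows:
  deltas: "0 0 -0.001 0; 0 0 -0.003 0; 0 0 -0.006 0; 0 0 -0.01 0; 0 0 -0.015 0"

```text
t: 5.35
eef_pos: [0.4861, 0.035, 0.042]
tool_rot: [0.0, 0.995, 0.102, -0.0]
contact_force: [-0.3, 0.7, -1.6]
gripper_width: 0.174
grasp_force: 41.1
```

>>> send_rows:
  deltas: "0 0 -0.006 0; 0 0 -0.012 0; 0 0 -0.018 0; 0 0 -0.023 0; 0 0 -0.027 0"

```text
t: 5.85
eef_pos: [0.4864, 0.035, 0.0694]
tool_rot: [0.0, 0.995, 0.102, 0.0]
contact_force: [0.4, 0.0, -2.4]
gripper_width: 0.179
grasp_force: 41.1
```

>>> send_rows:
  deltas: "0 0 -0.003 0; 0 0 -0.005 0; 0 0 -0.006 0; 0 0 -0.006 0; 0 0 -0.006 0"

```text
t: 6.35
eef_pos: [0.4862, 0.0351, 0.0747]
tool_rot: [0.0, 0.995, 0.102, -0.0]
contact_force: [0.0, 1.2, -1.1]
gripper_width: 0.18
grasp_force: 41.1
```

```bash
cat >> h.py <<'E'
def lift(cam,near,dz):
    p=snap(cam)
    for q in('lifter_grip','tealight_mid'):
        m=best(p,q,proj(p,near)[0])
        if m is None: print(cam,q,'none'); continue
        P=depthpts(p,m); P=P[P[:,2]>dz-.01]
        print(cam,q,len(P),'med',np.median(P,0).round(4),'z pct',np.percentile(P[:,2],[2,25,50,75,98]).round(4)); np.save(f'{q}_{cam}.npy',P)
    for q in('blade_tip','tealight_mid','lifter_grip','warmer_mouth','clip_track'):
        for r in bot.landmark_of(p,q)[:2]: print('  ',q,round(r['confidence'],2),np.round(r['xyz'],4))
    return p
E
python3 -c "
from h import *
to(.5,.163,.09,66.3)
for c in('top','scene'): lift(c,[.55,.05,.07],.05)"
```

```text
t 6.35 at [0.4862 0.0351 0.0747] yaw 11.73 axisz [-3.e-04 -0.e+00 -1.e+00] F [ 0.02  1.24 -1.08] delta mm [  39.5 -122.5  -15.3] spin -54.57
top lifter_grip none
top tealight_mid 224 med [0.598  0.0578 0.0585] z pct [0.0541 0.057  0.0585 0.06   0.0659]
   blade_tip 0.91 [0.28   0.3103 0.0028]
   tealight_mid 0.72 [0.5953 0.0563 0.0581]
   tealight_mid 0.38 [ 0.7407  0.137  -0.0034]
   lifter_grip 0.69 [0.3001 0.4477 0.0412]
   lifter_grip 0.66 [0.4846 0.0334 0.0824]
   warmer_mouth 0.73 [0.5592 0.296  0.0113]
   clip_track 0.76 [0.5777 0.343  0.0217]
scene lifter_grip 459 med [0.4432 0.0312 0.0815] z pct [0.0527 0.0697 0.0815 0.0887 0.1108]
scene tealight_mid 164 med [0.5948 0.0575 0.0599] z pct [0.0526 0.0581 0.0599 0.063  0.0677]
   blade_tip 0.7 [0.2804 0.3123 0.0036]
   blade_tip 0.65 [0.6173 0.0606 0.0515]
   tealight_mid 0.65 [0.5938 0.0555 0.0608]
   lifter_grip 0.92 [0.2961 0.4474 0.0392]
   lifter_grip 0.71 [0.482  0.0333 0.0844]
   warmer_mouth 0.75 [0.5547 0.3004 0.0129]
   warmer_mouth 0.32 [0.597  0.0576 0.0613]
   clip_track 0.78 [0.5802 0.3367 0.0188]
   clip_track 0.22 [ 0.7382  0.137  -0.0015]
```

>>> send_rows:
  deltas: "0 -0.001 0 0; 0.001 -0.003 0 0; 0.002 -0.007 0 0; 0.004 -0.013 0 0; 0.006 -0.021 0 0"

```text
t: 7.65
eef_pos: [0.488, 0.0574, 0.0748]
tool_rot: [-0.0, 0.995, 0.102, 0.0]
contact_force: [-0.4, -0.3, -1.4]
gripper_width: 0.177
grasp_force: 41.1
```

>>> send_rows:
  deltas: "0.003 -0.011 0 0; 0.006 -0.022 0 0; 0.009 -0.033 0 0; 0.012 -0.044 0 0; 0.015 -0.055 0 0"

```text
t: 8.15
eef_pos: [0.4915, 0.115, 0.0748]
tool_rot: [-0.0, 0.995, 0.102, 0.0]
contact_force: [0.2, 0.3, -0.7]
gripper_width: 0.177
grasp_force: 41.1
```

>>> send_rows:
  deltas: "0.003 -0.01 0 0; 0.006 -0.019 0 0; 0.008 -0.026 0 0; 0.009 -0.031 0 0; 0.01 -0.034 0 0"

```text
t: 8.65
eef_pos: [0.4942, 0.1494, 0.0748]
tool_rot: [0.0, 0.995, 0.102, -0.0]
contact_force: [-0.4, -0.3, -0.6]
gripper_width: 0.176
grasp_force: 41.1
```

>>> send_rows:
  deltas: "0 0 0 -0.3; 0 0 0 -1; 0 0 0 -2.2; 0 0 0 -4; 0 0 0 -6"

```text
t: 9.15
eef_pos: [0.4943, 0.1488, 0.0748]
tool_rot: [0.0, 0.988, 0.155, 0.0]
contact_force: [-0.6, -0.2, -0.8]
gripper_width: 0.178
grasp_force: 41.1
```

>>> send_rows:
  deltas: "0 0 0 -2.5; 0 0 0 -5; 0 0 0 -7.5; 0 0 0 -10; 0 0 0 -12.5"

```text
t: 9.65
eef_pos: [0.4943, 0.1489, 0.0748]
tool_rot: [0.0, 0.965, 0.262, 0.0]
contact_force: [-0.4, -1.4, -1.8]
gripper_width: 0.174
grasp_force: 41.1
```

>>> send_rows:
  deltas: "0 0 0 -2.5; 0 0 0 -5; 0 0 0 -7.5; 0 0 0 -10; 0 0 0 -12.5"

```text
t: 10.15
eef_pos: [0.4943, 0.1489, 0.0748]
tool_rot: [0.0, 0.931, 0.366, 0.0]
contact_force: [-0.4, 0.4, -1.7]
gripper_width: 0.178
grasp_force: 41.1
```

>>> send_rows:
  deltas: "0 0 0 -2.5; 0 0 0 -5; 0 0 0 -7.5; 0 0 0 -10; 0 0 0 -12.5"

```text
t: 10.65
eef_pos: [0.4944, 0.1488, 0.0748]
tool_rot: [0.0, 0.885, 0.465, 0.0]
contact_force: [1.5, 0.3, -1.8]
gripper_width: 0.18
grasp_force: 41.1
```

>>> send_rows:
  deltas: "0 0 0 -2.5; 0 0 0 -5; 0 0 0 -7.5; 0 0 0 -9; 0 0 0 -10"

```text
t: 11.15
eef_pos: [0.4944, 0.1489, 0.0748]
tool_rot: [0.0, 0.842, 0.54, 0.0]
contact_force: [-0.2, 0.2, -1.8]
gripper_width: 0.18
grasp_force: 41.1
```

>>> send_rows:
  deltas: "0 0 0 -0.6; 0 0 0 -1; 0 0 0 -1.1; 0 0 0 -1.1"

```text
t: 11.55
eef_pos: [0.4943, 0.1491, 0.0748]
tool_rot: [0.0, 0.837, 0.547, 0.0]
contact_force: [0.0, -0.2, -0.6]
gripper_width: 0.178
grasp_force: 41.1
```

```bash
python3 -c "
from h import *
to(.494,.149,.0747,66.3)
p=lift('top',[.54,.25,.06],.05)
cv2.imwrite('pics/t2.png',cv2.cvtColor(cv2.resize(p['img'][120:260,190:350],None,fx=4,fy=4,interpolation=3),4))
p=lift('scene',[.54,.25,.06],.05)
"
```

```text
t 11.55 at [0.4943 0.1491 0.0748] yaw 66.33 axisz [ 1.e-04 -0.e+00 -1.e+00] F [ 0.01 -0.17 -0.57] delta mm [-0.2 -0.3  0.1] spin 0.03
top lifter_grip 210 med [0.5208 0.2084 0.0826] z pct [0.049  0.0731 0.0826 0.0891 0.0924]
top tealight_mid 212 med [0.5418 0.252  0.0581] z pct [0.0532 0.0564 0.0581 0.0597 0.0659]
   blade_tip 0.72 [0.2814 0.3139 0.003 ]
   blade_tip 0.65 [0.5483 0.272  0.0558]
   tealight_mid 0.8 [0.5417 0.2466 0.0606]
   lifter_grip 0.95 [0.2984 0.4477 0.036 ]
   warmer_mouth 0.9 [0.559  0.2939 0.0124]
   clip_track 0.94 [0.5757 0.3409 0.0218]
scene lifter_grip none
scene tealight_mid 211 med [0.5381 0.2497 0.0599] z pct [0.0532 0.0582 0.0599 0.0623 0.0677]
   blade_tip 0.9 [0.2819 0.3113 0.0089]
   blade_tip 0.73 [0.5483 0.2724 0.0523]
   tealight_mid 0.5 [0.5397 0.2504 0.0615]
   lifter_grip 0.8 [0.2992 0.447  0.0395]
   lifter_grip 0.61 [0.4934 0.1445 0.0843]
   warmer_mouth 0.93 [0.5537 0.2984 0.0154]
   warmer_mouth 0.74 [0.5359 0.2513 0.0598]
   clip_track 0.94 [0.5795 0.3416 0.0218]
```

View pics/t2.png

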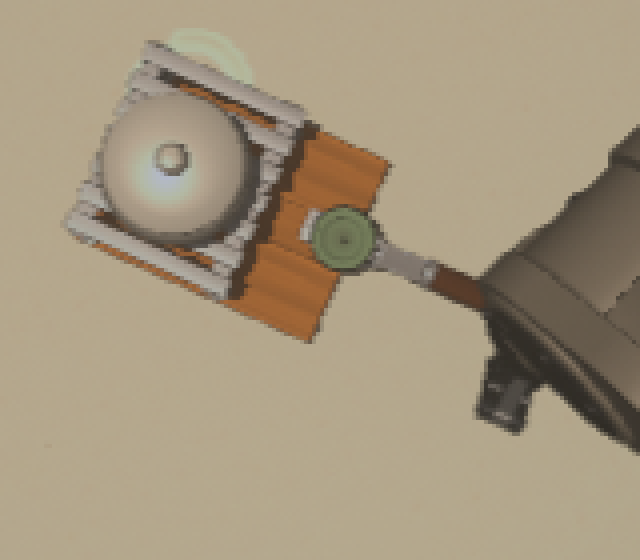

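```bash
cat > m.py <<'E'
from h import *
import sys
z0=float(sys.argv[1])  # blade underside height
a=np.radians(66.3); ex=np.array([np.cos(a),np.sin(a)]); ey=np.array([-ex[1],ex[0]])
def rel(P,O): d=P[:,:2]-O; return d@ex,d@ey
for cam in('top','scene'):
    p=snap(cam); im=p['img'].astype(int)
    m=best(p,'warmer',proj(p,[.575,.333,.03])[0]); W=depthpts(p,m)
    cs=[]
    for lo,hi,off in((.01,.018,-.0175),(.066,.078,.01)):
        B=W[(W[:,2]>lo)&(W[:,2]<hi)]; r=cv2.minAreaRect((B[:,:2]*1e3).astype(np.float32)); c=np.array(r[0])/1e3; 
        cs.append(c-off*ex); print(cam,'warm',lo,(cs[-1]*1e3).round(1),np.round(r[1],1),round(r[2],2))
    O=np.mean(cs,0)
    t=best(p,'tealight_mid',proj(p,[.54,.25,z0+.01])[0])
    if t is not None:
        v,u=np.nonzero(t); 
        # green top disc
        g=t&(im[...,1]>im[...,0]); (c,R)=cv2.minEnclosingCircle(np.argwhere(g)[:,::-1].astype(np.float32))
        v,u=np.nonzero(g); P=atz(p,np.c_[u,v],z0+.018); x,y=rel(P,O)
        print(' tea',g.sum(),'x',np.percentile(x,[1,50,99]).round(4),x.mean(),'y',np.percentile(y,[1,50,99]).round(4),y.mean(),'ctr',P.mean(0).round(4))
    # lifter: points in strip below tealight
    P=depthpts(p,np.ones(p['depth'].shape,bool)); x,y=rel(P,O)
    for lo,hi in((-.16,-.145),(-.145,-.13),(-.13,-.115)):
        s=(x>lo)&(x<hi)&(abs(y)<.02)&(P[:,2]>z0-.002)
        if s.sum()>5: print(' strip',lo,s.sum(),'y',y[s].min().round(4),y[s].max().round(4),y[s].mean().round(4),'z',np.median(P[s,2]).round(4))
E
python3 m.py .047
```

```text
top warm 0.01 [574.8 331.5] [150.9 119.4] 66.09
top warm 0.066 [574.3 333.2] [100.1 118. ] 65.89
 strip -0.16 204 y -0.0174 0.0199 0.0052 z 0.4101
 strip -0.145 65 y -0.0091 0.0195 0.0033 z 0.0887
 strip -0.13 42 y -0.0083 0.0051 -0.0014 z 0.0764
scene warm 0.01 [571.3 330.2] [153.2 123.1] 65.77
scene warm 0.066 [570.8 331.5] [ 99.6 118.9] 66.23
 tea 69 x [-0.1011 -0.0883 -0.0735] -0.08771244867099097 y [-0.0123 -0.0023  0.0089] -0.002017425677050192 ctr [0.5377 0.2497 0.065 ]
 strip -0.16 88 y -0.0092 0.0195 0.0045 z 0.091
 strip -0.145 51 y -0.0081 0.0195 0.0022 z 0.0855
 strip -0.13 36 y -0.0103 0.0061 -0.0006 z 0.0763
```

>>> send_rows:
  deltas: "0.001 0 0.001 0; 0.003 -0.001 0.004 0.1; 0.006 -0.002 0.008 0.2; 0.009 -0.002 0.012 0.2; 0.011 -0.002 0.016 0.2"

```text
t: 13.15
eef_pos: [0.4969, 0.1604, 0.0584]
tool_rot: [-0.0, 0.838, 0.546, -0.0]
contact_force: [0.7, -0.9, -0.9]
gripper_width: 0.179
grasp_force: 41.1
```

>>> send_rows:
  deltas: "0.001 0 0.003 0; 0.001 0 0.006 0; 0.001 0 0.007 0; 0.001 0 0.008 0; 0.001 0 0.008 0"

```text
t: 13.65
eef_pos: [0.4973, 0.1607, 0.0508]
tool_rot: [0.0, 0.838, 0.545, -0.0]
contact_force: [-0.5, -0.3, -2.2]
gripper_width: 0.179
grasp_force: 41.1
```

```bash
cat > ov.py <<'E'
from h import *
import sys
z0=float(sys.argv[1]); name=sys.argv[2]
a=np.radians(66.1); ex=np.array([np.cos(a),np.sin(a)]); ey=np.array([-ex[1],ex[0]])
o=bot.get_obs(); T=o['eef_pos']
outs=[]
for cam,O in(('top',[.5747,.3325]),('scene',[.5708,.3313])):
    O=np.array(O)
    p=snap(cam); im=p['img'].astype(int)
    c0=proj(p,np.r_[O-.08*ex,z0+.018])[0]
    yy,xx=np.mgrid[:384,:512]; g=(im[...,1]>im[...,0]+8)&(im[...,1]>im[...,2]+5)&(np.hypot(xx-c0[0],yy-c0[1])<22)
    P=atz(p,np.argwhere(g)[:,::-1],z0+.018); d=P[:,:2]-O
    print(cam,'tea n',g.sum(),'x',(d@ex).mean().round(4),'y',(d@ey).mean().round(4), 'span y',np.ptp(d@ey).round(4))
    w=lambda x,y,z:proj(p,np.r_[O+x*ex+y*ey,z])[0]
    s=5; u0,v0=(c0-[36,42]).astype(int)
    I=cv2.resize(p['img'][v0:v0+84,u0:u0+72],None,fx=s,fy=s,interpolation=3)[:,:,::-1].copy()
    L=lambda A,B,col:cv2.line(I,*[tuple(int(t) for t in (q-[u0,v0]+.5)*s) for q in(A,B)],col,1)
    for y in(-.013,.013): L(w(-.095,y,.0135),w(-.04,y,.0135),(255,255,0))
    for y in(-.06,.06): L(w(-.095,y,.014),w(-.04,y,.014),(255,0,255))
    L(w(-.095,-.06,.014),w(-.095,.06,.014),(255,0,255)); L(w(-.04,-.06,.072),w(-.04,.06,.072),(0,255,255))
    outs.append(I)
cv2.imwrite(f'pics/{name}.png',np.hstack(outs))
to(T[0],T[1],T[2],66.1,o); d=T[:2]-[.5747,.3325]; print('tcp rel',d@ex,d@ey)
E
python3 ov.py .024 o1
```

```text
top tea n 19 x -0.078 y -0.0024 span y 0.0315Traceback (most recent call last):
  File "ov.py", line 12, in <module>
    P=atz(p,np.argwhere(g)[:,::-1],z0+.018); d=P[:,:2]-O
  File "h.py", line 18, in atz
    o,d=rays(p,uv); return o+d*((z-o[2])/d[:,2])[:,None]
        ~~~~^^^^^^
  File "h.py", line 13, in rays
    n=cv2.undistortPoints(np.array(uv,float).reshape(-1,1,2),K(p),np.array(p['dist_coeffs'],float)).reshape(-1,2)
      ~~~~~~~~~~~~~~~~~~~^^^^^^^^^^^^^^^^^^^^^^^^^^^^^^^^^^^^^^^^^^^^^^^^^^^^^^^^^^^^^^^^^^^^^^^^^^
cv2.error: OpenCV(4.12.0) /io/opencv/modules/calib3d/src/undistort.dispatch.cpp:347: error: (-215:Assertion failed) CV_IS_MAT(_src) && CV_IS_MAT(_dst) && (_src->rows == 1 || _src->cols == 1) && (_dst->rows == 1 || _dst->cols == 1) && _src->cols + _src->rows - 1 == _dst->rows + _dst->cols - 1 && (CV_MAT_TYPE(_src->type) == CV_32FC2 || CV_MAT_TYPE(_src->type) == CV_64FC2) && (CV_MAT_TYPE(_dst->type) == CV_32FC2 || CV_MAT_TYPE(_dst->type) == CV_64FC2) in function 'cvUndistortPointsInternal'
```

```bash
sed -i 's/g=(im.*<22)/g=(im[...,1]>=im[...,0]-2)\&(im[...,1]>im[...,2]+10)\&(np.hypot(xx-c0[0],yy-c0[1])<20)/' ov.py; python3 ov.py .024 o1
```

```text
top tea n 187 x -0.0761 y -0.0011 span y 0.0345
scene tea n 102 x -0.0751 y 0.0014 span y 0.0302
t 13.75 at [0.4974 0.1608 0.0509] yaw 66.12 axisz [ 2.e-04  0.e+00 -1.e+00] F [ 0.31 -0.01 -0.99] delta mm [0. 0. 0.] spin 0.02
tcp rel -0.18830752164086412 0.0011033009242765318
```

View pics/o1.png

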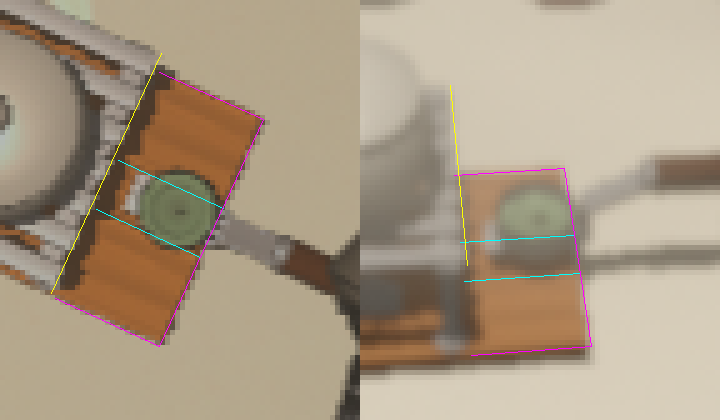

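>>> send_rows:
  deltas: "0 0 0.001 0; 0 0 0.003 0; 0 0 0.005 0; 0 0 0.006 0; 0 0 0.006 0"

```text
t: 14.35
eef_pos: [0.4972, 0.1608, 0.0445]
tool_rot: [-0.0, 0.838, 0.546, -0.0]
contact_force: [0.1, -0.9, -1.4]
gripper_width: 0.179
grasp_force: 41.1
```

>>> send_rows:
  deltas: "0 0 0.001 0; 0 0 0.001 0; 0 0 0.001 0"

```text
t: 14.65
eef_pos: [0.4973, 0.1609, 0.0438]
tool_rot: [0.0, 0.838, 0.546, 0.0]
contact_force: [0.8, 0.3, -1.2]
gripper_width: 0.174
grasp_force: 41.1
```

>>> send_rows:
  deltas: "0 0 0.001 0; 0 0 0.001 0; 0 0 0.001 0"

```text
t: 14.95
eef_pos: [0.4973, 0.1608, 0.0428]
tool_rot: [0.0, 0.838, 0.546, 0.0]
contact_force: [-0.0, 0.3, -1.6]
gripper_width: 0.174
grasp_force: 41.1
```

>>> send_rows:
  deltas: "0 0 0.001 0; 0 0 0.001 0; 0 0 0.001 0"

```text
t: 15.25
eef_pos: [0.4973, 0.1608, 0.0418]
tool_rot: [0.0, 0.838, 0.546, -0.0]
contact_force: [-1.0, -1.1, -0.9]
gripper_width: 0.181
grasp_force: 41.1
```

```bash
cat > f.py <<'E'
from h import *
o=bot.get_obs(); a=np.radians(66.1); ex=np.array([np.cos(a),np.sin(a)]); ey=np.array([-ex[1],ex[0]])
F=np.array(o['contact_force']);M=np.array(o['torque']); d=np.array(o['eef_pos'][:2])-[.5747,.3325]
print(round(o['t'],2),'tcp xy',(d@ex*1e3).round(1),(d@ey*1e3).round(1),'z',round(o['eef_pos'][2]*1e3,2),'Fx',(F[:2]@ex).round(2),'Fy',(F[:2]@ey).round(2),'Fz',F[2].round(2),'M along x,y',(M[:2]@ex).round(3),(M[:2]@ey).round(3),'Mz',M[2].round(3))
E
python3 f.py
```

```text
15.25 tcp xy -188.3 1.2 z 41.77 Fx -1.43 Fy 0.42 Fz -0.89 M along x,y -0.043 0.014 Mz 0.015
```

>>> send_rows:
  deltas: "0 0 0.001 0; 0 0 0.001 0; 0 0 0.001 0"

```text
t: 15.55
eef_pos: [0.4973, 0.1608, 0.0408]
tool_rot: [-0.0, 0.838, 0.546, -0.0]
contact_force: [-0.6, 0.4, -0.8]
gripper_width: 0.177
grasp_force: 41.1
```

```bash
python3 f.py
```

```text
15.55 tcp xy -188.3 1.2 z 40.77 Fx 0.13 Fy 0.72 Fz -0.82 M along x,y -0.02 0.035 Mz 0.036
```

>>> send_rows:
  deltas: "0 0 0.001 0; 0 0 0.001 0; 0 0 0.001 0"

```text
t: 15.85
eef_pos: [0.4974, 0.1609, 0.0398]
tool_rot: [0.0, 0.838, 0.546, 0.0]
contact_force: [-0.4, -0.4, -1.2]
gripper_width: 0.177
grasp_force: 41.2
```

```bash
python3 f.py
```

```text
15.85 tcp xy -188.2 1.2 z 39.83 Fx -0.51 Fy 0.18 Fz -1.16 M along x,y -0.041 -0.032 Mz 0.001
```

>>> send_rows:
  deltas: "0 0 0.0007 0; 0 0 0.0007 0; 0 0 0.0007 0"

```text
t: 16.15
eef_pos: [0.4973, 0.1607, 0.0392]
tool_rot: [0.0, 0.838, 0.546, 0.0]
contact_force: [-0.4, -1.1, 1.1]
gripper_width: 0.177
grasp_force: 41.4
```

```bash
python3 f.py
```

```text
16.15 tcp xy -188.4 1.1 z 39.18 Fx -1.22 Fy -0.06 Fz 1.09 M along x,y 0.02 0.077 Mz 0.035
```

>>> send_rows:
  deltas: "0 0 0.0007 0; 0 0 0.0007 0; 0 0 0.0007 0"

```text
t: 16.45
eef_pos: [0.4973, 0.1605, 0.0385]
tool_rot: [0.0, 0.838, 0.545, -0.0]
contact_force: [-1.1, -3.4, 3.2]
gripper_width: 0.176
grasp_force: 41.7
```

```bash
python3 f.py
```

```text
16.45 tcp xy -188.6 1.1 z 38.48 Fx -3.54 Fy -0.41 Fz 3.22 M along x,y 0.051 0.309 Mz 0.022
```

>>> send_rows:
  deltas: "0 0 -0.0009 0; 0.001 0 -0.0009 0; 0.003 0 -0.0009 0; 0.006 0 -0.0009 0; 0.009 0 -0.0009 0"

```text
t: 16.95
eef_pos: [0.501, 0.1694, 0.0393]
tool_rot: [-0.0, 0.838, 0.546, 0.0]
contact_force: [-1.3, -1.3, 1.1]
gripper_width: 0.177
grasp_force: 41.4
```

```bash
python3 f.py
```

```text
16.95 tcp xy -178.9 1.3 z 39.27 Fx -1.75 Fy 0.69 Fz 1.14 M along x,y 0.024 0.214 Mz 0.058
```

>>> send_rows:
  deltas: "0.003 0 0 0; 0.006 0 0 0; 0.009 0 0 0; 0.011 0 0 0; 0.012 0 0 0"

```text
t: 17.45
eef_pos: [0.5059, 0.1804, 0.0393]
tool_rot: [-0.0, 0.838, 0.546, 0.0]
contact_force: [-1.4, -2.1, 0.3]
gripper_width: 0.175
grasp_force: 41.4
```

```bash
python3 f.py
```

```text
17.45 tcp xy -167.0 1.3 z 39.31 Fx -2.47 Fy 0.42 Fz 0.27 M along x,y 0.07 0.147 Mz 0.043
```

>>> send_rows:
  deltas: "0.002 0 -0.0002 0; 0.004 0 -0.0002 0; 0.006 0 -0.0002 0; 0.008 0 -0.0002 0; 0.01 0 -0.0002 0"

```text
t: 17.95
eef_pos: [0.5099, 0.1894, 0.0395]
tool_rot: [-0.0, 0.838, 0.546, 0.0]
contact_force: [-0.4, -0.7, 0.1]
gripper_width: 0.178
grasp_force: 41.3
```

```bash
python3 f.py
```

```text
17.95 tcp xy -157.1 1.2 z 39.51 Fx -0.8 Fy 0.08 Fz 0.14 M along x,y 0.046 0.145 Mz -0.006
```

>>> send_rows:
  deltas: "0.002 0 0 0; 0.004 0 0 0; 0.006 0 0 0; 0.008 0 0 0; 0.01 0 0 0"

```text
t: 18.45
eef_pos: [0.514, 0.1985, 0.0395]
tool_rot: [0.0, 0.838, 0.546, -0.0]
contact_force: [-0.7, 0.2, 0.6]
gripper_width: 0.18
grasp_force: 41.3
```

```bash
python3 f.py
```

```text
18.45 tcp xy -147.1 1.2 z 39.5 Fx -0.08 Fy 0.78 Fz 0.56 M along x,y 0.062 0.149 Mz 0.036
```

>>> send_rows:
  deltas: "0.0015 0 0 0; 0.003 0 0 0; 0.0045 0 0 0; 0.006 0 0 0; 0.006 0 0 0"

```text
t: 18.95
eef_pos: [0.5165, 0.2042, 0.0396]
tool_rot: [-0.0, 0.838, 0.546, 0.0]
contact_force: [0.7, 0.3, 0.0]
gripper_width: 0.177
grasp_force: 41.3
```

```bash
python3 f.py
```

```text
18.95 tcp xy -140.9 1.2 z 39.56 Fx 0.53 Fy -0.49 Fz 0.0 M along x,y -0.013 -0.104 Mz 0.005
```

>>> send_rows:
  deltas: "0.001 0 0 0; 0.002 0 0 0; 0.003 0 0 0; 0.004 0 0 0; 0.004 0 0 0"

```text
t: 19.45
eef_pos: [0.518, 0.2077, 0.0395]
tool_rot: [-0.0, 0.838, 0.546, 0.0]
contact_force: [0.6, -1.3, -0.6]
gripper_width: 0.179
grasp_force: 41.3
```

```bash
python3 f.py
```

```text
19.45 tcp xy -137.0 1.2 z 39.53 Fx -0.97 Fy -1.11 Fz -0.58 M along x,y 0.024 0.043 Mz -0.02
```

>>> send_rows:
  deltas: "0.001 0 0 0; 0.002 0 0 0; 0.003 0 0 0; 0.004 0 0 0; 0.004 0 0 0"

```text
t: 19.95
eef_pos: [0.5197, 0.2114, 0.0395]
tool_rot: [-0.0, 0.838, 0.546, 0.0]
contact_force: [0.2, -0.4, -0.2]
gripper_width: 0.183
grasp_force: 41.3
```

```bash
python3 f.py
```

```text
19.95 tcp xy -133.0 1.2 z 39.54 Fx -0.34 Fy -0.32 Fz -0.18 M along x,y -0.051 -0.026 Mz -0.013
```

>>> send_rows:
  deltas: "0.001 0 0 0; 0.002 0 0 0; 0.003 0 0 0; 0.004 0 0 0; 0.004 0 0 0"

```text
t: 20.45
eef_pos: [0.5213, 0.2151, 0.0395]
tool_rot: [-0.0, 0.838, 0.546, 0.0]
contact_force: [0.4, -1.0, 0.5]
gripper_width: 0.173
grasp_force: 41.3
```

```bash
python3 f.py
```

```text
20.45 tcp xy -129.0 1.3 z 39.53 Fx -0.75 Fy -0.82 Fz 0.51 M along x,y -0.004 -0.051 Mz -0.005
```

>>> send_rows:
  deltas: "0.001 0 0 0; 0.002 0 0 0; 0.003 0 0 0; 0.003 0 0 0"

```text
t: 20.85
eef_pos: [0.5225, 0.2178, 0.0395]
tool_rot: [-0.0, 0.838, 0.546, 0.0]
contact_force: [0.6, -0.3, -0.1]
gripper_width: 0.184
grasp_force: 41.3
```

```bash
python3 f.py
```

```text
20.85 tcp xy -126.0 1.3 z 39.53 Fx 0.0 Fy -0.67 Fz -0.05 M along x,y 0.004 -0.003 Mz -0.03
```

>>> send_rows:
  deltas: "0.001 0 0 0; 0.002 0 0 0; 0.003 0 0 0; 0.003 0 0 0"

```text
t: 21.25
eef_pos: [0.5237, 0.2205, 0.0395]
tool_rot: [-0.0, 0.838, 0.546, 0.0]
contact_force: [-0.0, -1.2, 0.8]
gripper_width: 0.174
grasp_force: 41.3
```

```bash
python3 f.py
```

```text
21.25 tcp xy -123.0 1.2 z 39.53 Fx -1.08 Fy -0.47 Fz 0.77 M along x,y -0.027 -0.034 Mz 0.021
```

>>> send_rows:
  deltas: "0.001 0 0 0; 0.002 0 0 0; 0.003 0 0 0; 0.003 0 0 0"

```text
t: 21.65
eef_pos: [0.5249, 0.2233, 0.0395]
tool_rot: [-0.0, 0.838, 0.546, 0.0]
contact_force: [0.5, -0.0, -0.3]
gripper_width: 0.18
grasp_force: 41.3
```

```bash
python3 f.py
```

```text
21.65 tcp xy -120.0 1.3 z 39.53 Fx 0.18 Fy -0.48 Fz -0.33 M along x,y 0.023 0.024 Mz 0.007
```

>>> send_rows:
  deltas: "0.001 0 0 0; 0.002 0 0 0; 0.003 0 0 0; 0.003 0 0 0"

```text
t: 22.05
eef_pos: [0.5261, 0.226, 0.0395]
tool_rot: [-0.0, 0.838, 0.546, 0.0]
contact_force: [-0.5, -0.9, 0.1]
gripper_width: 0.177
grasp_force: 41.3
```

```bash
python3 f.py;  python3 -c "
from h import *
P=[]
for c in('top','scene'):
    p=snap(c)
    for r in bot.landmark_of(p,'tealight_mid')[:3]: print(c,r['confidence'],r['xyz'])
    u,v=proj(p,[.575,.333,.03])[0].astype(int); P.append(cv2.resize(p['img'][v-35:v+45,u-40:u+40],(400,400),interpolation=3)[:,:,::-1])
cv2.imwrite('pics/c3.png',np.hstack(P))"
```

```text
22.05 tcp xy -117.1 1.2 z 39.52 Fx -1.06 Fy 0.13 Fz 0.12 M along x,y -0.026 0.067 Mz -0.03
scene 0.39 [0.5687, 0.3301, 0.0245]
```

View pics/c3.png

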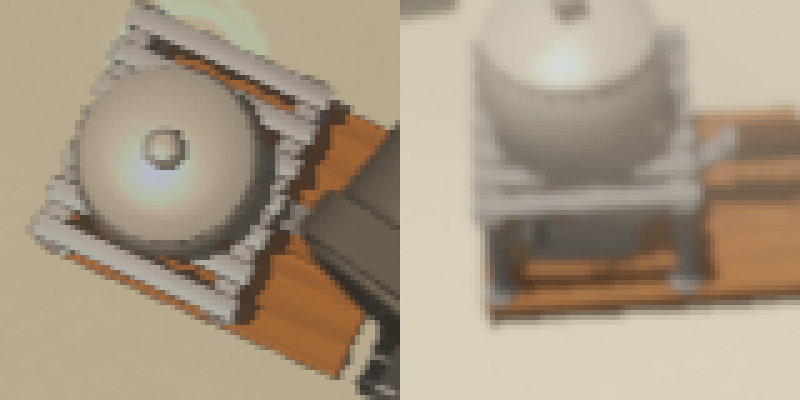

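The left view shows the lifter neck entering under the grate at about (290,215). The right view shows the tealight in shadow between the posts at about (580,235), so it is still riding in. I continue.

>>> send_rows:
  deltas: "0.001 0 0 0; 0.002 0 0 0; 0.003 0 0 0; 0.003 0 0 0"

```text
t: 22.65
eef_pos: [0.5269, 0.2275, 0.0393]
tool_rot: [0.0, 0.838, 0.545, -0.001]
contact_force: [-1.9, -3.4, 2.8]
gripper_width: 0.181
grasp_force: 41.6
```

```bash
python3 f.py
```

```text
22.65 tcp xy -115.4 1.2 z 39.31 Fx -3.91 Fy 0.33 Fz 2.77 M along x,y 0.076 0.669 Mz 0.031
```

>>> send_rows:
  deltas: "0.001 0 0 0; 0.002 0 0 0; 0.003 0 0 0; 0.003 0 0 0"

```text
t: 23.05
eef_pos: [0.5287, 0.2316, 0.0395]
tool_rot: [-0.0, 0.838, 0.546, 0.0]
contact_force: [-0.7, -2.0, -0.3]
gripper_width: 0.178
grasp_force: 41.3
```

```bash
python3 f.py
```

```text
23.05 tcp xy -110.9 1.2 z 39.55 Fx -2.14 Fy -0.19 Fz -0.31 M along x,y -0.013 0.323 Mz -0.054
```

>>> send_rows:
  deltas: "0.001 0 0 0; 0.002 0 0 0; 0.002 0 0 0"

```text
t: 23.35
eef_pos: [0.5295, 0.2338, 0.0396]
tool_rot: [-0.0, 0.838, 0.546, 0.0]
contact_force: [-0.7, -1.0, -0.0]
gripper_width: 0.179
grasp_force: 41.3
```

```bash
python3 f.py
```

```text
23.35 tcp xy -108.6 1.3 z 39.58 Fx -1.23 Fy 0.22 Fz -0.05 M along x,y -0.025 0.181 Mz 0.032
```

>>> send_rows:
  deltas: "0.001 0 0 0; 0.0015 0 0 0; 0.0015 0 0 0"

```text
t: 23.65
eef_pos: [0.5299, 0.2347, 0.0395]
tool_rot: [-0.0, 0.838, 0.546, 0.0]
contact_force: [-0.4, -1.4, 0.2]
gripper_width: 0.178
grasp_force: 41.4
```

```bash
python3 f.py
```

```text
23.65 tcp xy -107.6 1.3 z 39.52 Fx -1.47 Fy -0.19 Fz 0.23 M along x,y 0.045 0.269 Mz -0.008
```

>>> send_rows:
  deltas: "0.001 0 0 0; 0.002 0 0 0; 0.002 0 0 0"

```text
t: 23.95
eef_pos: [0.5309, 0.2367, 0.0396]
tool_rot: [-0.0, 0.838, 0.546, 0.0]
contact_force: [-0.6, -0.3, 0.3]
gripper_width: 0.18
grasp_force: 41.3
```

```bash
python3 f.py
```

```text
23.95 tcp xy -105.3 1.3 z 39.58 Fx -0.54 Fy 0.47 Fz 0.29 M along x,y 0.002 0.165 Mz -0.028
```

>>> send_rows:
  deltas: "0.001 0 0 0; 0.0015 0 0 0; 0.0015 0 0 0"

```text
t: 24.25
eef_pos: [0.5314, 0.2379, 0.0395]
tool_rot: [-0.0, 0.838, 0.546, 0.0]
contact_force: [-0.2, -1.6, 0.9]
gripper_width: 0.178
grasp_force: 41.3
```

```bash
python3 f.py
```

```text
24.25 tcp xy -104.1 1.3 z 39.53 Fx -1.58 Fy -0.5 Fz 0.9 M along x,y 0.001 0.234 Mz -0.052
```

>>> send_rows:
  deltas: "0.001 0 0 0; 0.0015 0 0 0; 0.0015 0 0 0"

```text
t: 24.55
eef_pos: [0.5321, 0.2396, 0.0396]
tool_rot: [-0.0, 0.838, 0.546, 0.0]
contact_force: [0.1, -1.2, -0.6]
gripper_width: 0.175
grasp_force: 41.2
```

```bash
python3 f.py
```

```text
24.55 tcp xy -102.2 1.3 z 39.6 Fx -1.02 Fy -0.54 Fz -0.58 M along x,y -0.101 0.016 Mz -0.08
```

>>> send_rows:
  deltas: "0.001 0 0 0; 0.0015 0 0 0; 0.0015 0 0 0"

```text
t: 24.85
eef_pos: [0.5326, 0.2407, 0.0396]
tool_rot: [-0.0, 0.838, 0.546, 0.0]
contact_force: [0.5, 0.4, -0.3]
gripper_width: 0.179
grasp_force: 41.3
```

```bash
python3 f.py
```

```text
24.85 tcp xy -100.9 1.3 z 39.56 Fx 0.58 Fy -0.24 Fz -0.26 M along x,y 0.0 -0.004 Mz 0.013
```

>>> send_rows:
  deltas: "0.001 0 0 0; 0.0015 0 0 0; 0.0015 0 0 0"

```text
t: 25.15
eef_pos: [0.5332, 0.242, 0.0396]
tool_rot: [-0.0, 0.838, 0.546, 0.0]
contact_force: [-0.3, -0.2, 0.5]
gripper_width: 0.181
grasp_force: 41.3
```

```bash
python3 f.py
```

```text
25.15 tcp xy -99.6 1.2 z 39.55 Fx -0.29 Fy 0.23 Fz 0.54 M along x,y 0.008 0.045 Mz 0.013
```

>>> send_rows:
  deltas: "0.001 0 0 0; 0.0015 0 0 0; 0.0015 0 0 0"

```text
t: 25.45
eef_pos: [0.5338, 0.2432, 0.0395]
tool_rot: [-0.0, 0.838, 0.546, 0.0]
contact_force: [0.5, -1.0, 0.1]
gripper_width: 0.179
grasp_force: 41.3
```

```bash
python3 f.py
```

```text
25.45 tcp xy -98.2 1.3 z 39.49 Fx -0.69 Fy -0.82 Fz 0.1 M along x,y 0.038 -0.001 Mz -0.027
```

>>> send_rows:
  deltas: "0.001 0 0 0; 0.0015 0 0 0; 0.0015 0 0 0"

```text
t: 25.75
eef_pos: [0.5343, 0.2446, 0.0395]
tool_rot: [-0.0, 0.838, 0.546, 0.0]
contact_force: [-1.0, -0.5, 0.4]
gripper_width: 0.179
grasp_force: 41.3
```

```bash
python3 f.py
```

```text
25.75 tcp xy -96.7 1.3 z 39.49 Fx -0.85 Fy 0.66 Fz 0.36 M along x,y 0.009 0.065 Mz 0.038
```

>>> send_rows:
  deltas: "0.001 0 0 0; 0.001 0 0 0; 0.001 0 0 0"

```text
t: 26.05
eef_pos: [0.5346, 0.2449, 0.0394]
tool_rot: [0.0, 0.838, 0.545, -0.0]
contact_force: [-1.2, -3.4, 1.5]
gripper_width: 0.179
grasp_force: 41.5
```

```bash
python3 f.py
```

```text
26.05 tcp xy -96.4 1.2 z 39.37 Fx -3.57 Fy -0.27 Fz 1.55 M along x,y 0.038 0.642 Mz 0.031
```

>>> send_rows:
  deltas: "0.0004 0 0 0; 0.0004 0 0 0; 0.0004 0 0 0"

```text
t: 26.35
eef_pos: [0.5346, 0.2449, 0.0393]
tool_rot: [0.0, 0.838, 0.545, -0.001]
contact_force: [-2.9, -4.9, 2.5]
gripper_width: 0.175
grasp_force: 41.6
```

```bash
python3 f.py
```

```text
26.35 tcp xy -96.3 1.2 z 39.31 Fx -5.64 Fy 0.71 Fz 2.51 M along x,y 0.042 0.864 Mz 0.065
```

>>> send_rows:
  deltas: "-0.001 0 0 0; -0.003 0 0 0; -0.005 0 0 0; -0.008 0 0 0; -0.01 0 0 0"

```text
t: 26.85
eef_pos: [0.5308, 0.2369, 0.0396]
tool_rot: [-0.0, 0.838, 0.546, 0.0]
contact_force: [0.3, 0.4, 0.0]
gripper_width: 0.178
grasp_force: 41.2
```

```bash
python3 f.py
```

```text
26.85 tcp xy -105.2 1.3 z 39.58 Fx 0.49 Fy -0.14 Fz 0.02 M along x,y 0.032 -0.274 Mz -0.029
```

>>> send_rows:
  deltas: "-0.003 0 0 0; -0.006 0 0 0; -0.009 0 0 0; -0.012 0 0 0; -0.015 0 0 0"

```text
t: 27.35
eef_pos: [0.5247, 0.2228, 0.0396]
tool_rot: [-0.0, 0.838, 0.546, 0.0]
contact_force: [0.3, 1.9, -0.2]
gripper_width: 0.176
grasp_force: 41.2
```

```bash
python3 f.py
```

```text
27.35 tcp xy -120.6 1.2 z 39.56 Fx 1.84 Fy 0.52 Fz -0.18 M along x,y 0.015 -0.24 Mz 0.044
```

>>> send_rows:
  deltas: "-0.004 0 0 0; -0.009 0 0 0; -0.014 0 0 0; -0.02 0 0 0; -0.026 0 0 0"

```text
t: 27.85
eef_pos: [0.514, 0.1986, 0.0395]
tool_rot: [0.0, 0.838, 0.545, -0.0]
contact_force: [-0.8, 0.9, 0.0]
gripper_width: 0.173
grasp_force: 41.3
```

```bash
python3 f.py
```

```text
27.85 tcp xy -147.0 1.2 z 39.5 Fx 0.53 Fy 1.14 Fz 0.03 M along x,y 0.048 -0.197 Mz 0.015
```

>>> send_rows:
  deltas: "-0.006 0 0 0; -0.013 0 0 0; -0.02 0 0 0; -0.027 0 0 0; -0.034 0 0 0"

```text
t: 28.35
eef_pos: [0.5002, 0.1674, 0.0395]
tool_rot: [0.0, 0.838, 0.546, -0.0]
contact_force: [0.4, -0.5, -0.3]
gripper_width: 0.177
grasp_force: 41.2
```

>>> send_rows:
  deltas: "-0.006 0 0 0; -0.012 0 -0.001 0; -0.018 0 -0.004 0; -0.022 0 -0.01 0; -0.025 0 -0.016 0"

```text
t: 28.85
eef_pos: [0.4902, 0.1447, 0.056]
tool_rot: [0.0, 0.838, 0.545, -0.0]
contact_force: [0.8, -0.7, -1.1]
gripper_width: 0.178
grasp_force: 41.1
```

```bash
python3 f.py;  python3 -c "
from h import *
P=[]
for c in('top','scene'):
    p=snap(c)
    for q in('tealight_mid','warmer','pot'):
        for r in bot.landmark_of(p,q)[:2]: print(c,q,r['confidence'],r['xyz'])
    u,v=proj(p,[.555,.293,.03])[0].astype(int); P.append(cv2.resize(p['img'][v-45:v+35,u-40:u+40],(400,400),interpolation=3)[:,:,::-1])
cv2.imwrite('pics/c4.png',np.hstack(P))"
```

```text
28.85 tcp xy -205.9 1.2 z 55.97 Fx -0.29 Fy -0.96 Fz -1.14 M along x,y -0.001 -0.044 Mz -0.004
top warmer 0.87 [0.5729, 0.3337, -0.0001]
top pot 0.79 [0.574, 0.3471, 0.0729]
scene tealight_mid 0.56 [0.5761, 0.3441, 0.0261]
scene warmer 0.84 [0.5682, 0.329, 0.0024]
scene pot 0.68 [0.5735, 0.3446, 0.0727]
```

View pics/c4.png

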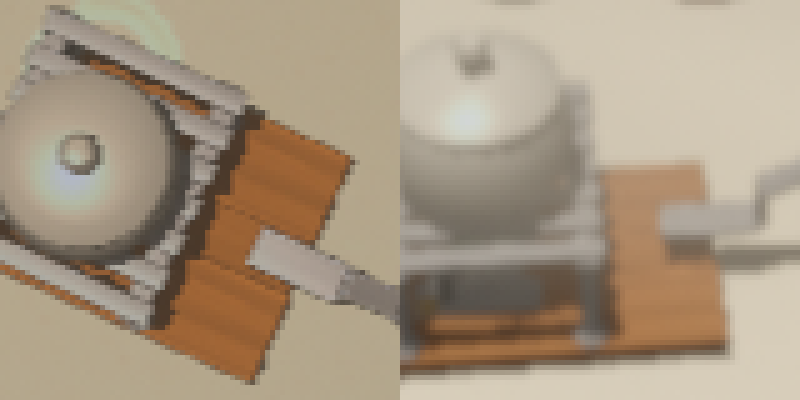

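>>> send_rows:
  deltas: "-0.01 0 -0.01 0; -0.02 0 -0.02 0; -0.03 0 -0.02 5; -0.04 0 -0.02 10; -0.045 0 -0.02 16"

```text
t: 29.75
eef_pos: [0.4717, 0.102, 0.0763]
tool_rot: [0.0, 0.907, 0.421, -0.0]
contact_force: [1.1, -0.3, -0.5]
gripper_width: 0.177
grasp_force: 41.1
```

>>> send_rows:
  deltas: "0 0 0 7; 0 0 0 14; 0 0 0 21; 0 0 0 28; 0 0 0 35"

```text
t: 30.25
eef_pos: [0.472, 0.1032, 0.0764]
tool_rot: [0.0, 0.992, 0.129, 0.0]
contact_force: [0.4, -0.1, -1.2]
gripper_width: 0.176
grasp_force: 41.1
```

```bash
python3 -c "
from h import *
to(.487,.035,.045,11.7)"
```

```text
t 30.25 at [0.472  0.1032 0.0764] yaw 14.78 axisz [ 6.e-04  0.e+00 -1.e+00] F [ 0.38 -0.12 -1.22] delta mm [-2.9 69.7 31.4] spin 3.08
```

>>> send_rows:
  deltas: "-0.001 0.015 0.005 3; -0.002 0.035 0.015 3; -0.003 0.055 0.025 3; -0.003 0.068 0.031 3; -0.003 0.07 0.031 3"

```text
t: 30.75
eef_pos: [0.4871, 0.0327, 0.0439]
tool_rot: [0.0, 0.995, 0.104, -0.001]
contact_force: [-0.8, 0.4, -1.2]
gripper_width: 0.178
grasp_force: 41.1
```

>>> send_rows:
  deltas: "0 0 0.005 0; 0 0 0.01 0; 0 0 0.014 0; 0 0 0.016 0; 0 0 0.016 0"

```text
t: 31.25
eef_pos: [0.4872, 0.0362, 0.0282]
tool_rot: [-0.0, 0.994, 0.106, -0.0]
contact_force: [0.2, -0.3, -0.5]
gripper_width: 0.182
grasp_force: 41.1
```

```bash
python3 f.py
```

```text
31.25 tcp xy -306.3 -40.1 z 28.2 Fx -0.23 Fy -0.34 Fz -0.5 M along x,y 0.039 0.0 Mz 0.008
```

Down 1.2 mm to contact, then release.

>>> send_rows:
  deltas: "0 0 0.0006 0; 0 0 0.0012 0; 0 0 0.0012 0"

```text
t: 31.55
eef_pos: [0.4876, 0.0358, 0.0274]
tool_rot: [0.0, 0.994, 0.106, 0.0]
contact_force: [0.3, -0.0, -1.8]
gripper_width: 0.176
grasp_force: 41.2
```

>>> send_rows:
  deltas: "0 0 0 0; 0 0 0 0; 0 0 0 0; 0 0 0 0; 0 0 0 0"
  claw: 0.5

```text
t: 32.05
eef_pos: [0.4876, 0.0357, 0.0274]
tool_rot: [0.0, 0.994, 0.106, 0.0]
contact_force: [0.3, 0.3, -1.1]
gripper_width: 0.501
grasp_force: 0.0
```

>>> send_rows:
  deltas: "0 0 -0.01 0; 0 0 -0.03 0; 0 0 -0.06 0; 0 0 -0.1 0; 0 0 -0.14 0"

```text
t: 32.55
eef_pos: [0.487, 0.0358, 0.1692]
tool_rot: [-0.0, 0.994, 0.106, -0.0]
contact_force: [1.7, -0.8, 0.3]
gripper_width: 0.501
grasp_force: 0.0
```

>>> send_rows:
  deltas: "0 0.04 -0.02 0; 0 0.08 -0.02 0; 0 0.12 -0.02 0; 0 0.15 -0.02 0; 0 0.15 -0.02 0"

```text
t: 33.05
eef_pos: [0.5192, -0.1163, 0.188]
tool_rot: [0.001, 0.995, 0.102, 0.0]
contact_force: [-0.5, 0.7, -0.2]
gripper_width: 0.501
grasp_force: 0.0
```

```bash
python3 -c "
from h import *
P=[]
for c in('top','scene'):
    p=snap(c)
    for q in('tealight_mid','warmer','lifter_grip','blade_tip'):
        for r in bot.landmark_of(p,q)[:2]: print(c,q,r['confidence'],r['xyz'])
    P.append(p['img'][90:290,130:430] if c=='top' else p['img'][100:300,110:410])
cv2.imwrite('pics/c5.png',cv2.resize(np.vstack(P)[:,:,::-1],(800,600*4//3*4//3//2*1) if 0 else (450,600),interpolation=3))
m=best(p,'warmer',proj(p,[.575,.333,.03])[0]); W=depthpts(p,m)
for lo,hi in((.01,.018),(.066,.078)):
    B=W[(W[:,2]>lo)&(W[:,2]<hi)]; print(cv2.minAreaRect((B[:,:2]*1e3).astype(np.float32)))
"
```

```text
top warmer 0.7 [0.5743, 0.3324, 0.0012]
top lifter_grip 0.83 [0.4846, 0.0358, 0.0335]
top lifter_grip 0.71 [0.2989, 0.4491, 0.0351]
top blade_tip 0.78 [0.2836, 0.3123, 0.0043]
top blade_tip 0.63 [0.6179, 0.0628, 0.005]
scene tealight_mid 0.61 [0.5772, 0.3439, 0.0256]
scene warmer 0.71 [0.57, 0.3297, -0.0006]
scene lifter_grip 0.61 [0.4829, 0.0325, 0.0349]
scene lifter_grip 0.58 [0.2988, 0.4456, 0.0393]
scene blade_tip 0.88 [0.2808, 0.312, 0.0053]
scene blade_tip 0.73 [0.6185, 0.0643, 0.005]
((563.4088745117188, 315.1434020996094), (153.44403076171875, 120.81130981445312), 66.8525390625)
((569.99072265625, 342.8558044433594), (99.40593719482422, 108.37477111816406), 66.9755630493164)
```

View pics/c5.png

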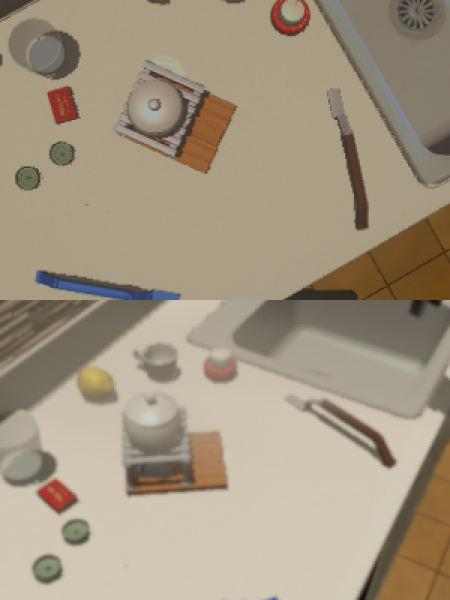

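The top view shows the empty lifter standing on the worktop at about (350,160). The lower view shows the tealight under the grate at about (160,468). The pot, spare tealights, matchbox and timer look where they were, and the landmarks put the tealight about 14 mm in on the midline, so I hand in.

```bash
python3 -c "
from station import bot
print(bot.hand_in())"
```

```text
the job is handed in; nothing more can be done
None
```

I pushed the tealight past the sprung wires to the clip's hard stop, drew the lifter out and laid it on the worktop clear of the warmer, and handed the job in; the hand-in gave no verdict, but the last pictures show everything in place.

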